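# Open the label printer by its concealed release

### The job

Open the label printer for a roll change, using the fingertips only. Feel gently along the groove across its front deck for the part of the groove floor that gives: that is the flush release button; press it until the catch lets go and the cover springs half open. Then push the cover back until it rests against its stop, neither knocking nor leaning hard on the printer, and leave everything that stands around it where it is.

Things in the scene. Friction and masses are not known exactly. Their poses are not given: they have to be found in the camera images.
- label_printer: Desktop label printer, 330 wide (y) x 250 deep (x from -140 front to +110 rear) x 105 high, fixed to the worktop; black case, grey flat top. Origin on the worktop under its middle; z up, x from front to rear, y to the left for one facing its front. Top: a flat deck in front (x -140 to -47) and the cover behind (x -45 to +84), both with the upper face at z = 105.
- groove (a point): Centre of the flat groove floor in the deck, at x = -100, y = 0, z = 100.5 of the printer, same axes. The groove is 50 wide in x and 140 long in y, its floor 4.5 below the deck. The release button, 50 long in y and as wide as the groove, is set flush in this floor, same plastic, a hairline gap round it. Its centre differs from printer to printer: anywhere from y = -43 to +43.
- release_button (a joint): Travel of the release button, 0 flush, 0.006 m fully down, straight down. It begins to give at about 2 N and takes 5 N fully down; it frees the catch after about 4 mm and springs back when let go. The rest of the floor is rigid (touch down slowly, 10 to 15 mm/s), and a fingertip resting partly on it cannot push the button down.
- printer_cover (a joint): Angle of the cover about its hinge, 0 shut and latched. Once the catch is freed a spring arm lifts it, damped, in about 1 s to 1.1 rad, where it stays; from there it swings with 1 to 3 N at its edge (more when pushed fast) to its stop at 1.8 rad, leaning back past upright, where its weight keeps it.
- cover_hinge (a point): Middle of the hinge axis (14 below the cover's underside), which lies along the printer's y, at x = +80, y = 0, z = 85 of the printer, same axes; does not move.
- cover_edge (a point): Middle of the lower free edge of the cover, shut at x = -45, y = 0, z = 99 of the printer. The cover is a flat plate 6 thick, 330 wide, 126 from hinge to free edge. Inside hang ribs up to 7 deep, a thin roller 106 from the hinge (within 104 of the middle in y, up to 17 deep) and the 20 wide catch lever (y 45 to 65), 43 long below the hinge.
- spare_roll: Spare roll of white blank labels, 83 across x 44 high, lying flat to the right of the printer. Origin at the centre of its underside. To be left alone.
- marker: Felt marker pen, 18 x 132 (along its y) x 20, lying behind the printer to the right. Origin at the centre of its underside. To be left alone.
- sample_bottle: Filled, capped square oil bottle, 55 x 55 x 194 high, standing to the right beyond the roll. Origin at the centre of its underside. To be left alone.

How it is judged:
By the outcome, as a careful person would: the job done as asked, in the order asked, and still so for the second after the job is handed in, with the robot touching nothing.
It also fails if it takes over 58 s, if anything falls off the work surface, if the arm or the gripper's body presses on something with over 40 N, if the wrist force passes 120 N, or if a joint passes its speed limit or range.

### The arm

A 7-joint arm with a two-finger parallel gripper is mounted at the origin on a cart in front of the work surface, level with it; the furniture and walls round the work are solid. World frame = base frame: x ahead of the robot, y to its left, z up, the work surface at z = 0. Lengths are in m, angles in rad, forces in N, time in s.
With the tool pointing down it reaches from about 0.4 to 0.875 m from the base axis. Payload 19.3 kg.
Tool frame: the origin (TCP) lies on the mounting face of the last link; the fingertips stand 173 mm ahead of it and the grasp point (between the pads) lies 155 mm ahead of it; z points along the fingers, y is the line along which they close (so a half turn about z gives the same grasp; the last joint's range is limited). The gripper opens to 85 mm and grips with 20 to 120 N. Pads are 22 mm wide; open, the fingers measure 114 mm over their backs; the gripper's body (76 mm by 85 mm) begins 54 mm behind the grasp point. The pads swing forward as they close: fully open they stand 13 mm farther back than shut.
Start: joints at [1.259, 0.521, -0.036, 1.599, 0.021, 1.021, -0.113], TCP at [0.15, -0.607, 0.405] pointing down, gripper open.
Joint ranges: [-2.91, 2.91], [-0.3, 2.13], [-1.5, 1.42], [0.17, 2.43], [-1.26, 4.41], [0.16, 1.93], [-2.52, 2.52]. Speed limits (rad/s): [1.89, 1.89, 2.39, 2.39, 3.01, 3.01, 3.01].

### API

Orientations are given as [roll, pitch, yaw] about the fixed x, y, z axes, in that order (R = Rz(yaw) Ry(pitch) Rx(roll)).
In Python, from workcell import bot, vision gives the robot as it stands.
- The arm moves only by the shell command python3 -m creep 'ROWS' [FORCE]. ROWS is JSON, a list that holds one entry, the list of rows, each a list of 7 numbers: the opening, from -1 (shut) to 1 (fully open), then the shift along the tool's x, y, z in cm, then the turn, a rotation vector about the tool's x, y, z in rad. In form: [[[grip, tx, ty, tz, rx, ry, rz], ...]]. A call has 1 to 12 rows; each row shifts and turns the commanded pose from where the row before left it, along the tool's axes as they then stand; what a row does not reach is not made up. A row lasts 1/8 s, in which the tool goes at most 62.5 mm and 10.7 degrees, less where a joint would pass 70% of its speed; a pose out of reach is approached as far as the arm can. A call with a gripper value outside its range is refused whole. The fingers move at their own pace and stop on an object; FORCE is the grip in N (left out, the last holds). Time passes only in rows, so rows that do not move let the fingers close. It gives the time, the measured TCP pose, the force, the opening and the grip force at its end, in the units of the state.
- bot.observe(): the state, without advancing time (a new reading comes with each control period).
- vision.grab_frame(name): name is "scene" or "top" or "wrist"; returns a dict with "image" (480x640x3 uint8, blue, green, red), "depth" (480x640 float32, m along the optical axis (not along the pixel's ray), 0 where there is no reading), "fovy" (degrees; the focal length in pixels is half the picture's height over the tangent of half this angle, whatever the lens; pixels are square), "cx", "cy" (the principal point, pixels), "k1" (the pictures are not rectified: a ray, as slopes to the right and down, at radius r is drawn at 1 + k1 r^2 times it, then the intrinsics apply), "cam_to_world" (4x4, takes a point from camera to world coordinates); the wrist camera has in their place "tool_from_camera" (4x4, takes a point from camera to tool coordinates, whose origin is the TCP and whose axes are the flange's). Camera axes: x right, y down, z forward; pixel columns grow to the right and rows downward; lengths in m; the calibration is good to about 2 mm. A picture is of the moment at which its call begins: read the wrist's pose just before it.
- bot.job_done(): hands the job in; it is judged then, once.
The state is a dict: "clock": time; "qpos": joint angles; "qd": joint speeds; "joint_efforts": joint torques, N m; "position": TCP position; "tool_rot": TCP orientation; "force": force on the tool from outside, world axes, zero at the start; "moment": the same for the moment, N m; "grip_width": finger opening in m; "finger_force": force on a finger pad.
Only numpy, scipy, OpenCV 4.12 (cv2) and the standard library are available. Lean on these libraries where they do the work, as an engineer would, in place of code of your own. Each camera call takes 0.05 s, during which the arm holds its last target. There are 200 camera calls.

## Working session

There is one attempt and no reset: what is moved stays moved. The work goes in short steps, Python scripts to look and compute and a shell command to move; the robot and the scene stay as the last step left them, time stands still between calls to the robot, and variables do not carry over. Pictures are saved under pics/ and viewed, at most 10 in all, crops included, and the job is handed in when it is done.

```bash
ls; mkdir -p pics; cat > h.py <<'E'
import numpy as np, cv2
from workcell import bot, vision
from scipy.spatial.transform import Rotation as R
def cloud(f,T):
    d=f["depth"];h,w=d.shape;fl=h/2/np.tan(np.radians(f["fovy"])/2)
    K=np.array([[fl,0,f["cx"]],[0,fl,f["cy"]],[0,0,1.]])
    u,v=np.meshgrid(np.arange(w),np.arange(h))
    p=cv2.undistortPoints(np.stack([u,v],-1).reshape(-1,1,2).astype(np.float64),K,np.array([f["k1"],0,0,0.])).reshape(h,w,2)
    P=np.dstack([p*d[...,None],d]); W=P@T[:3,:3].T+T[:3,3]; W[d==0]=np.nan
    return W
E
python3 - <<'E'
from h import *
s=bot.observe();print({k:np.round(v,3).tolist() for k,v in s.items()})
for n in("scene","top"):
    f=vision.grab_frame(n);cv2.imwrite(f"pics/{n}0.png",f["image"]);np.save(f"{n}.npy",cloud(f,f["cam_to_world"]))
    print(n,f["fovy"],f["k1"],np.round(f["cam_to_world"],3).tolist())
E
```

```text
pics
{'clock': 0.0, 'qpos': [1.259, 0.522, -0.036, 1.6, 0.021, 1.021, -0.113], 'qd': [0.0, -0.001, 0.0, 0.001, 0.001, 0.0, 0.0], 'joint_efforts': [0.001, -92.709, 1.981, -36.994, 0.018, 0.008, 0.0], 'position': [0.15, -0.607, 0.404], 'tool_rot': [-3.14, 0.0, 0.242], 'force': [0.165, 0.748, 0.382], 'moment': [-0.009, 0.023, -0.01], 'finger_force': 0.0, 'grip_width': 0.085}
scene 54.38533691764581 -0.06454125192006463 [[-0.835, -0.39, 0.389, 0.168], [-0.551, 0.604, -0.576, 0.113], [-0.01, -0.695, -0.719, 0.756], [0.0, 0.0, 0.0, 1.0]]
top 47.036714067893605 -0.07382081277989265 [[-0.078, -0.967, 0.241, 0.323], [-0.997, 0.076, -0.015, -0.424], [-0.003, -0.242, -0.97, 1.014], [0.0, 0.0, 0.0, 1.0]]
```

View pics/scene0.png

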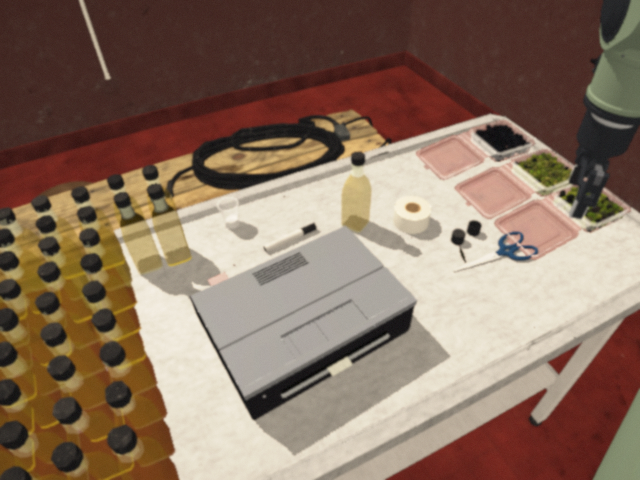

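View pics/top0.png

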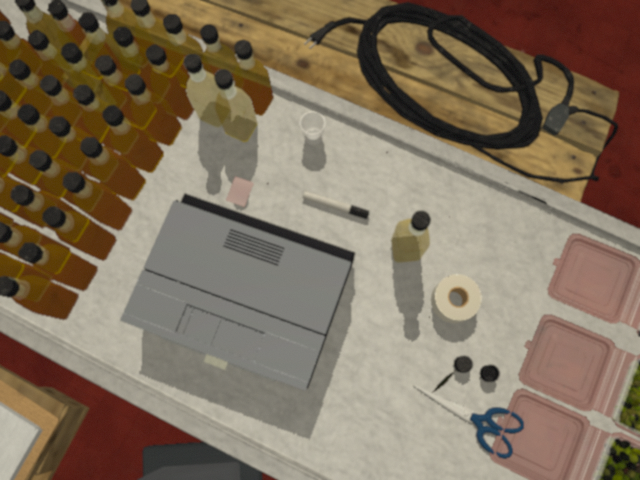

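The top view shows the printer's top with corners at about (123,320), (307,387), (354,253) and (183,197). The groove runs from about (180,305) to (265,350), and the bottle, roll and marker lie to the right and behind. Next I'll fit the pose and look at an enlarged groove.

```bash
cat > fit.py <<'E'
from h import *
W=np.load("top.npy"); im=cv2.imread("pics/top0.png")
for u,v in[(125,320),(306,384),(351,255),(185,203),(146,270),(326,334),(245,245),(200,320),(240,335)]:print((u,v),np.round(W[v,u],4))
m=(abs(W[...,2]-.105)<.012)
m&=(W[...,1]<.2)
n,l,st,c=cv2.connectedComponentsWithStats(m.astype(np.uint8))
i=l[260,230]; P=W[l==i]; print(len(P),np.nanmedian(P[:,2]))
# min-area rect in mm
r=cv2.minAreaRect((P[:,:2]*1000).astype(np.float32));print(r,cv2.boxPoints(r).round(1).tolist())
for n,(x,y,w,h) in{"scene":(260,280,140,110),"top":(150,280,140,110)}.items():
    c=cv2.imread(f"pics/{n}0.png")[y:y+h,x:x+w]
    c=cv2.normalize(cv2.resize(c,None,fx=5,fy=5,interpolation=cv2.INTER_CUBIC),None,0,255,cv2.NORM_MINMAX)
    cv2.imwrite(f"pics/{n}_crop.png",c)
E
python3 fit.py
```

```text
(125, 320) [ 0.446  -0.0849  0.1039]
(306, 384) [ 0.3211 -0.3791  0.1064]
(351, 255) [ 0.5338 -0.4707  0.0745]
(185, 203) [ 0.6525 -0.1815  0.0755]
(146, 270) [ 0.53   -0.1182  0.0968]
(326, 334) [ 0.404  -0.4165  0.0348]
(245, 245) [ 0.5582 -0.2911  0.1061]
(200, 320) [ 0.4373 -0.2102  0.1006]
(240, 335) [ 0.4077 -0.2757  0.1002]
25763 0.10572422018701799
((481.9067077636719, -272.3697204589844), (332.23516845703125, 227.774658203125), 65.85795593261719) [[310.0, -377.3999938964844], [517.9000244140625, -470.5], [653.7999877929688, -167.39999389648438], [445.8999938964844, -74.19999694824219]]
```

```bash
python3 - <<'E'
import cv2,numpy as np
a=cv2.imread("pics/scene_crop.png");b=cv2.imread("pics/top_crop.png")
c=np.vstack([a,b]);c=cv2.resize(c[:1100],(382,600)) if 0 else np.hstack([cv2.resize(a,(400,314)),cv2.resize(b,(400,314))])
cv2.imwrite("pics/both.png",c)
E
```

```text
(no output)
```

View pics/top_crop.png

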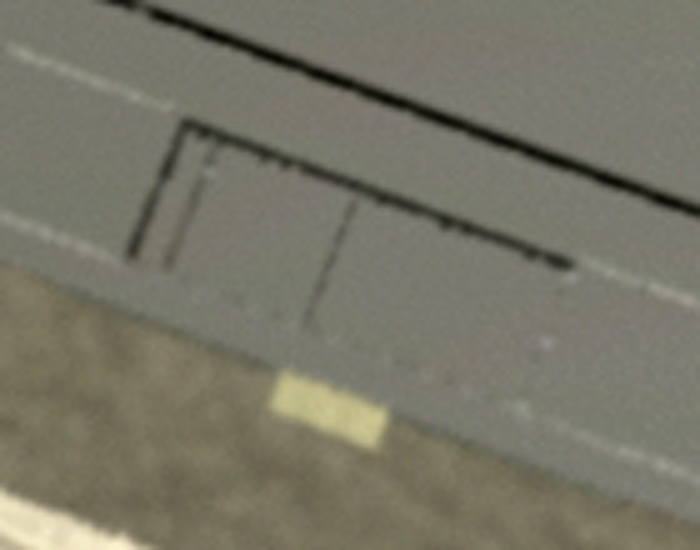

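The enlarged crop shows groove corners at (185,125) and (572,265) on its rear edge, with hairlines at about x=205 and x=340. That puts the button at roughly y = +10 to +60 in printer coordinates, so its centre is near +35. I'll check that by feel. First I shut the gripper and align the tool with the printer.

```bash
cat >> h.py <<'E'
O=np.array([.5074,-.2839,.0005]); YAW=np.radians(-24.14); RP=R.from_euler("z",YAW)
def tip(s=None,L=.173):
    s=s or bot.observe(); Rt=R.from_euler("xyz",s["tool_rot"])
    t=np.array(s["position"])+Rt.apply([0,0,L]); return RP.inv().apply(t-O)*1000,Rt
def go(x,y,z):
    s=bot.observe();t,Rt=tip(s)
    d=Rt.inv().apply(RP.apply(np.array([x,y,z])-t))/10
    rv=(Rt.inv()*RP*R.from_euler("x",np.pi)).as_rotvec()
    print("t",round(s["clock"],2),"tip",t.round(1),"shift cm",d.round(2),"rot",rv.round(3),"F",RP.inv().apply(s["force"]).round(2))
E
python3 -m creep '[[[-1,0,0,0,0,0,0.166],[-1,0,0,0,0,0,0.166],[-1,0,0,0,0,0,0.166],[-1,0,0,0,0,0,0.165],[-1,0,0,0,0,0,0]]]'
python3 -c "
from h import *
go(-100,35,125)"
```

```text
clock: 0.72
position: [0.1499, -0.6067, 0.4044]
tool_rot: [-3.141, 0.001, -0.42]
force: [1.1, -0.8, 0.7]
grip_width: 0.0001
finger_force: 0.0
t 0.72 tip [-194.3 -440.7  230.9] shift cm [  9.5  -47.56  10.6 ] rot [-0.     0.001  0.001] F [ 1.36 -0.26  0.67]
```

```bash

python3 -m creep '[[[-1,0.5,-3,0,0,0,0],[-1,1,-5,0,0,0,0],[-1,1,-5,0,0,0,0],[-1,1,-5,0,0,0,0],[-1,1,-5,0,0,0,0],[-1,1,-5,1,0,0,0],[-1,1,-5,2,0,0,0],[-1,1,-5,2,0,0,0],[-1,1,-5,2,0,0,0],[-1,1,-4.5,2,0,0,0],[-1,0,0,0,0,0,0],[-1,0,0,0,0,0,0]]]'
python3 -c "
from h import *
go(-100,35,106)
T=np.eye(4);s=bot.observe();T[:3,:3]=R.from_euler('xyz',s['tool_rot']).as_matrix();T[:3,3]=s['position']
f=vision.grab_frame('wrist');W=(cloud(f,T@f['tool_from_camera'])-O)@RP.as_matrix()*1000
np.save('wrist.npy',W);cv2.imwrite('pics/w1.png',f['image'])"
```

```text
clock: 2.22
position: [0.4303, -0.2126, 0.3148]
tool_rot: [3.141, 0.0, -0.419]
force: [0.1, 0.6, 0.6]
grip_width: -0.0001
finger_force: 0.0
t 2.23 tip [-99.5  33.5 141.3] shift cm [-0.04 -0.15  3.53] rot [0.    0.    0.003] F [-0.18  0.53  0.56]
```

View pics/w1.png

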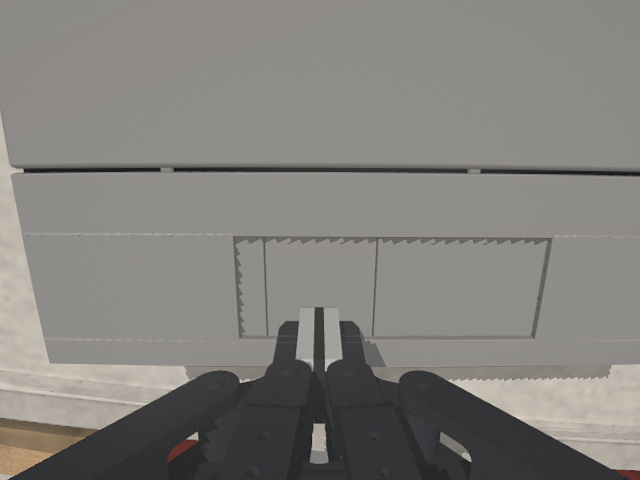

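The wrist view shows the groove at columns 235–550 and the button seams at columns 265 and 376. The groove's rear edge is at row 238 and the deck/cover gap at row 170. I'll read these positions out.

```bash
python3 -c "
import numpy as np
W=np.load('wrist.npy')
for u,v in[(228,270),(265,290),(376,290),(555,270),(242,290),(538,290),(320,228),(320,180),(320,160),(450,345),(450,250),(30,250)]:print((u,v),W[v,u].round(1))"
```

```text
(228, 270) [-90.1  74.6 103. ]
(265, 290) [-103.3   59.6   94.5]
(376, 290) [-100.9    7.8  100. ]
(555, 270) [-89.7 -72.4 103.7]
(242, 290) [-101.2   69.5   99.6]
(538, 290) [-101.1  -68.2   99.8]
(320, 228) [-70.6  33.7 103.4]
(320, 180) [-49.9  33.7 103.2]
(320, 160) [-41.6  33.8 104.3]
(450, 345) [-127.5  -28.   103.7]
(450, 250) [-81.9 -25.   98.7]
(30, 250) [-80.8 164.  103.5]
```

The frame agrees and the button centre is at y≈34, which is where the tip already is. I'll descend and then touch slowly.

```bash

python3 -m creep '[[[-1,0,0,1,0,0,0],[-1,0,0,1,0,0,0],[-1,0,0,0.9,0,0,0],[-1,0,0,0.3,0,0,0],[-1,0,0,0.15,0,0,0],[-1,0,0,0.15,0,0,0],[-1,0,0,0.15,0,0,0],[-1,0,0,0.15,0,0,0]]]'
python3 -c "
from h import *
go(-100,34,100.5)"
```

```text
clock: 3.28
position: [0.4306, -0.2122, 0.2767]
tool_rot: [-3.142, -0.0, -0.421]
force: [-0.8, -0.0, -0.1]
grip_width: -0.0
finger_force: 0.0
t 3.27 tip [-99.4  34.  103.2] shift cm [-0.06  0.    0.27] rot [-0. -0.  0.] F [-0.7  -0.33 -0.14]
```

```bash

python3 -m creep '[[[-1,0,0,0.13,0,0,0],[-1,0,0,0.13,0,0,0]]]' | egrep 'pos|force:'
python3 -m creep '[[[-1,0,0,0.12,0,0,0]]]'| egrep 'pos|force:'
python3 -m creep '[[[-1,0,0,0.1,0,0,0]]]'| egrep 'pos|force:'
python3 -m creep '[[[-1,0,0,0.1,0,0,0]]]'| egrep 'pos|force:'
```

```text
position: [0.4305, -0.2122, 0.274]
force: [-0.5, 0.2, 0.4]
finger_force: 0.0
position: [0.4306, -0.2122, 0.2729]
force: [-0.7, 0.2, 4.5]
finger_force: 1.9
position: [0.4305, -0.2122, 0.2719]
force: [-0.6, 0.2, 3.6]
finger_force: 2.1
position: [0.4306, -0.2122, 0.2709]
force: [-1.5, -0.3, 4.9]
finger_force: 2.4
```

It gives softly: force stays at 4–5 N over 2 mm of travel, so this is the button. I'll press on to about 4.5 mm.

```bash

python3 -m creep '[[[-1,0,0,0.1,0,0,0],[-1,0,0,0.1,0,0,0]]]'| egrep 'pos|force:'
python3 -m creep '[[[-1,0,0,0.06,0,0,0],[-1,0,0,0,0,0,0]]]'| egrep 'pos|force:'
python3 - <<'E'
from h import *
f=vision.grab_frame("scene");W=(cloud(f,f["cam_to_world"])-O)@RP.as_matrix()*1000
m=(abs(W[...,1])<160)&(W[...,2]>112)&(W[...,2]<230)&(W[...,0]>-40)&(W[...,0]<150);print(m.sum(), np.nanmax(W[m][:,2]) if m.any() else 0)
E
```

```text
position: [0.4306, -0.2122, 0.2688]
force: [-0.8, 0.7, 4.5]
finger_force: 2.0
position: [0.4306, -0.2122, 0.2683]
force: [0.6, -0.0, 4.8]
finger_force: 2.1
2291 174.79930216473122
```

```bash

python3 -m creep '[[[-1,0,0,-0.3,0,0,0],[-1,0,0,-1,0,0,0],[-1,0,0,-2,0,0,0],[-1,0,0,-2,0,0,0],[-1,0,-1,-2,0,0,0],[-1,0,-2,-1.5,0,0,0],[-1,0,-2.5,0,0,0,0],[-1,1,-2.5,0,0,0,0],[-1,2,-1.6,0,0,0,0],[-1,2,0,0,0,0,0],[-1,1,0,0,0,0,0],[-1,0,0,0,0,0,0]]]'
python3 - <<'E'
from h import *
go(5,130,185)
f=vision.grab_frame("scene");W=(cloud(f,f["cam_to_world"])-O)@RP.as_matrix()*1000;cv2.imwrite("pics/s2.png",f["image"])
m=(W[...,1]<60)&(W[...,1]>-160)&(W[...,2]>125)&(W[...,2]<240)&(W[...,0]>-40)&(W[...,0]<150)
P=W[m];v=np.polyfit(P[:,0],P[:,2],1);print(m.sum(),"angle",np.arctan(v[0]),P[P[:,2].argmax()],P[P[:,2].argmin()])
E
```

```text
clock: 5.95
position: [0.5244, -0.1494, 0.3564]
tool_rot: [3.142, 0.0, -0.422]
force: [-0.3, -0.2, -0.2]
grip_width: 0.0003
finger_force: 0.0
t 5.95 tip [-39.5 129.7 182.9] shift cm [ 4.45 -0.03 -0.21] rot [ 0.  0. -0.] F [-0.2  -0.29 -0.2 ]
1810 angle -1.0393123769118686 [ 39.19868323 -47.59207615 207.24590009] [  70.5686337  -103.79633922  126.69718845]
```

View pics/s2.png

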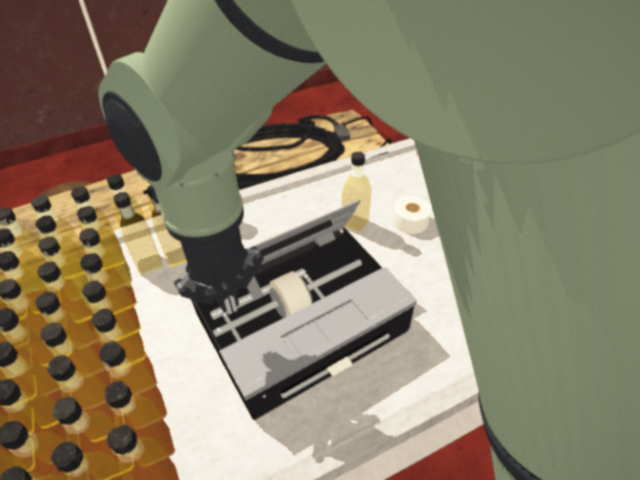

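The picture shows the cover sprung half open, its edge running from about (360,205) to (255,250). The fingers are inside it on the left, at about (230,300), and nothing has moved. Next I approach and push.

```bash

python3 -m creep '[[[-1,1,0,0,0,0,0],[-1,2,0,0,0,0,0],[-1,1.5,0,0,0,0,0],[-1,0.4,0,0,0,0,0],[-1,0.3,0,0,0,0,0],[-1,0.3,0,0,0,0,0],[-1,0.3,0,0,0,0,0],[-1,0.3,0,0,0,0,0],[-1,0.3,0,0,0,0,0],[-1,0.3,0,0,0,0,0]]]'|egrep 'force:'
python3 -c "
from h import *
go(107,130,185)"
python3 -m creep '[[[-1,0.3,0,0,0,0,0],[-1,0.3,0,0,0,0,0],[-1,0.3,0,0,0,0,0],[-1,0.3,0,0,0,0,0]]]'|egrep 'force:'
python3 -c "
from h import *
go(107,130,185)"
```

```text
force: [-0.5, -0.1, 0.0]
finger_force: 0.2
t 7.25 tip [ 27.7 130.  182.8] shift cm [ 7.93  0.   -0.22] rot [0. 0. 0.] F [-0.46 -0.31  0.  ]
force: [-0.5, 0.7, -0.5]
finger_force: 0.2
t 7.75 tip [ 39.8 130.  182.8] shift cm [ 6.72  0.   -0.22] rot [-0. -0.  0.] F [-0.74  0.41 -0.55]
```

```bash

python3 -m creep '[[[-1,0.3,0,0,0,0,0],[-1,0.3,0,0,0,0,0],[-1,0.3,0,0,0,0,0],[-1,0.3,0,0,0,0,0]]]'|egrep 'force:'
cat > ang.py <<'E'
from h import *
go(107,130,185)
f=vision.grab_frame("scene");W=(cloud(f,f["cam_to_world"])-O)@RP.as_matrix()*1000;cv2.imwrite("pics/s3.png",f["image"])
m=(W[...,1]<60)&(W[...,1]>-160)&(W[...,2]>130)&(W[...,2]<240)&(W[...,0]>-40)&(W[...,0]<170)
P=W[m];v=np.polyfit(P[:,2],P[:,0],1);print(m.sum(),"angle",np.pi/2+np.arctan(v[0]),P[P[:,2].argmax()])
E
python3 ang.py
```

```text
force: [-0.7, 0.5, 0.3]
finger_force: 0.1
t 8.25 tip [ 51.8 130.  182.8] shift cm [ 5.52  0.   -0.22] rot [-0. -0.  0.] F [-0.87  0.17  0.3 ]
2975 angle 1.2976378413194831 [ 64.27989457 -82.94887081 212.49486927]
```

```bash

python3 -m creep '[[[-1,0.3,0,0,0,0,0],[-1,0.3,0,0,0,0,0],[-1,0.3,0,0,0,0,0],[-1,0.3,0,0,0,0,0],[-1,0.3,0,0,0,0,0],[-1,0.3,0,0,0,0,0],[-1,0.3,0,0,0,0,0],[-1,0.3,0,0,0,0,0],[-1,0.3,0,0,0,0,0],[-1,0.3,0,0,0,0,0]]]'|egrep 'force:'
python3 ang.py
```

```text
force: [-1.0, 0.1, -0.6]
finger_force: 0.0
t 9.55 tip [ 81.7 130.  182.8] shift cm [ 2.53  0.   -0.22] rot [0. 0. 0.] F [-0.96 -0.35 -0.63]
3433 angle 1.5159320454991274 [ 95.98532674  37.33522522 213.14431716]
```

```bash

python3 -m creep '[[[-1,0.2,0,0,0,0,0],[-1,0.2,0,0,0,0,0],[-1,0.2,0,0,0,0,0],[-1,0.2,0,0,0,0,0],[-1,0.2,0,0,0,0,0],[-1,0.2,0,0,0,0,0],[-1,0.2,0,0,0,0,0]]]'|egrep 'force:'
python3 ang.py
```

```text
force: [-0.5, -0.2, 0.1]
finger_force: 0.0
t 10.47 tip [ 95.7 130.  182.8] shift cm [ 1.13  0.   -0.22] rot [0. 0. 0.] F [-0.39 -0.41  0.07]
3479 angle 1.729248518419915 [ 121.54674872 -106.59939918  205.80892549]
```

```bash

python3 -m creep '[[[-1,0.12,0,0,0,0,0],[-1,0.12,0,0,0,0,0],[-1,0.12,0,0,0,0,0]]]'|egrep 'force:'
python3 ang.py
python3 -m creep '[[[-1,0.12,0,0,0,0,0],[-1,0.12,0,0,0,0,0]]]'|egrep 'force:'
python3 ang.py
```

```text
force: [-0.2, 0.8, -0.6]
finger_force: 0.0
t 10.9 tip [ 99.2 130.  182.8] shift cm [ 0.78 -0.   -0.22] rot [-0. -0.  0.] F [-0.53  0.6  -0.6 ]
3414 angle 1.7281350408096636 [120.92140588 -65.81672984 205.66566731]
force: [-0.0, -1.0, -0.1]
finger_force: 0.0
t 11.2 tip [101.6 130.  182.8] shift cm [ 0.54  0.   -0.22] rot [-0. -0.  0.] F [ 0.36 -0.88 -0.05]
3352 angle 1.7290189444776007 [121.53380882  14.73598003 205.63532593]
```

```bash
for i in 1; do
python3 -m creep '[[[-1,0.1,0,0,0,0,0],[-1,0.1,0,0,0,0,0]]]'|egrep 'force:'
python3 -m creep '[[[-1,0.1,0,0,0,0,0]]]'|egrep 'force:'
python3 -m creep '[[[-1,0.08,0,0,0,0,0]]]'|egrep 'force:'
done; python3 ang.py
```

```text
force: [-0.1, 0.1, -0.2]
finger_force: 0.0
force: [-0.7, -0.6, -0.1]
finger_force: 0.0
force: [-0.5, 0.6, -0.4]
finger_force: 0.0
t 11.75 tip [105.4 130.  182.8] shift cm [ 0.16  0.   -0.22] rot [0. 0. 0.] F [-0.68  0.34 -0.44]
3293 angle 1.7269889188269198 [125.0241845  -34.94375546 205.24167497]
```

```bash

python3 -m creep '[[[-1,0.08,0,0,0,0,0]]]'|egrep 'force:'
python3 -m creep '[[[-1,0.08,0,0,0,0,0]]]'|egrep 'force:'
python3 -m creep '[[[-1,0.08,0,0,0,0,0]]]'|egrep 'force:'
python3 ang.py
```

```text
force: [0.7, -0.5, 1.2]
finger_force: 0.0
force: [0.3, -0.0, 0.4]
finger_force: 0.0
force: [-0.3, -0.5, 0.4]
finger_force: 0.2
t 12.18 tip [107.8 130.  182.8] shift cm [-0.08  0.   -0.22] rot [-0. -0.  0.] F [-0.08 -0.59  0.43]
3247 angle 1.7251900774188569 [122.17323562  23.92075946 207.32296403]
```

View pics/s3.png

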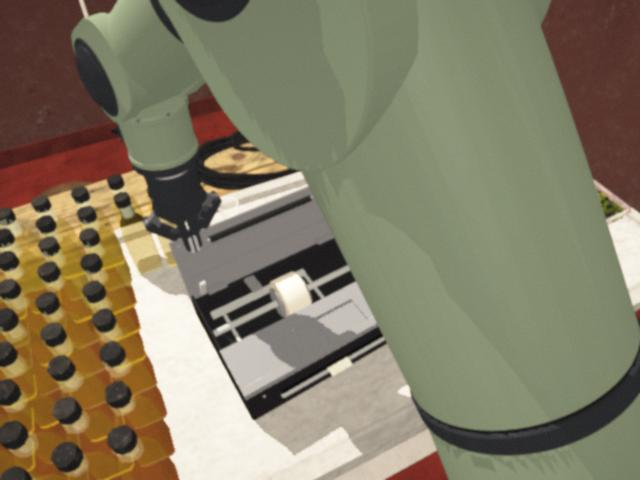

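The picture shows the cover leaning back past upright, spanning about (180,260) to (330,220), with the fingertips at (197,245) just reaching it. A few more gentle steps will show whether it is on the stop.

```bash

python3 -m creep '[[[-1,0.06,0,0,0,0,0]]]'|egrep 'force:'
python3 -m creep '[[[-1,0.06,0,0,0,0,0]]]'|egrep 'force:'
python3 ang.py
```

```text
force: [-2.6, 2.1, 0.9]
finger_force: 2.3
force: [-7.5, 3.1, 3.7]
finger_force: 4.5
t 12.47 tip [108.2 130.  182.6] shift cm [-0.12  0.   -0.24] rot [0.    0.002 0.   ] F [-8.13 -0.3   3.65]
3227 angle 1.7246741730216353 [123.92776122  27.27871064 205.29074041]
```

Force rises stiffly, so the cover is firmly on its stop. I'll back off and clear away upward.

```bash

python3 -m creep '[[[-1,-0.3,0,0,0,0,0],[-1,-1,0,0,0,0,0],[-1,-2,0,0,0,0,0],[-1,-3,0,0,0,0,0],[-1,-3,0,-1,0,0,0],[-1,-3,0,-3,0,0,0],[-1,-3,0,-3,0,0,0],[-1,-3,0,-3,0,0,0],[-1,-2,0,-1,0,0,0],[-1,0,0,0,0,0,0],[-1,0,0,0,0,0,0]]]'
python3 ang.py; python3 -c "
from h import *
f=vision.grab_frame('top');cv2.imwrite('pics/t4.png',f['image'])"
```

```text
clock: 13.9
position: [0.4748, -0.1269, 0.4661]
tool_rot: [-3.142, -0.0, -0.421]
force: [-0.6, 0.5, -0.4]
grip_width: -0.0
finger_force: 0.0
t 13.9 tip [-93.9 130.  292.6] shift cm [20.09  0.   10.77] rot [-0. -0.  0.] F [-0.73  0.24 -0.36]
2673 angle 1.7569267560561324 [123.17663159 -88.22170173 205.779273  ]
```

View pics/t4.png

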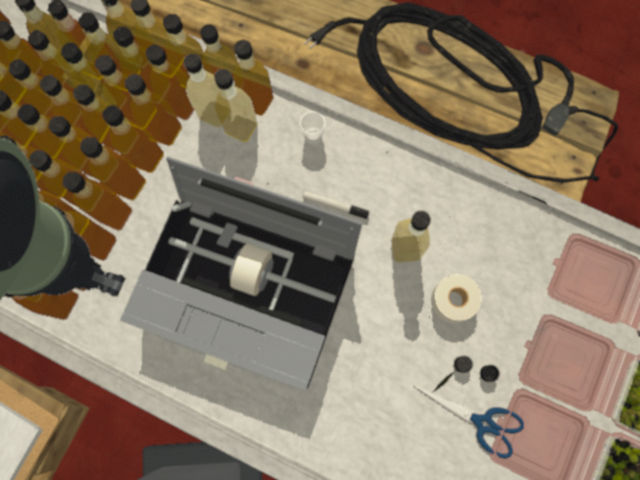

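The top view shows the cover resting back, spanning about (170,160) to (360,255). The bottle (410,240), roll (458,297) and marker (335,205) are unmoved, and the gripper is clear at (110,285).

```bash
python3 -c "
from workcell import bot
print(bot.job_done())"
```

```text
the job is handed in; nothing more can be done
None
```

The job is handed in: I found the release button by its visible seams, confirmed it by touch and pressed it, and the cover now rests against its stop (peak push about 8 N), with the surrounding items unmoved and the arm clear.

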